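Time the lift-drive pulley and lock it with its pin

ROBOT

A 6-joint arm with a two-finger parallel gripper is mounted at the origin on the work surface. World frame = base frame: x ahead of the robot, y to its left, z up, the work surface at z = 0. Lengths are in m, angles in rad, forces in N, time in s.
With the tool pointing down it reaches from about 0.425 to 0.95 m from the base axis. Payload 3.5 kg.
Tool frame: the origin (TCP) lies at the very end of the fingers, on their centre line; the grasp point (between the pads) lies 19 mm behind it; z points along the fingers, y is the direction in which the jaws open and shut (so a half turn about z gives the same grasp; the last joint's range is limited). The gripper opens to 85 mm and grips with 20 to 120 N. Pads are 22 mm wide; open, the fingers measure 114 mm over their backs; the gripper's body (76 mm by 85 mm) begins 54 mm behind the grasp point. The pads swing forward as they close: fully open they stand 13 mm farther back than shut.
Start: joints at [-1.45, 0.286, 1.577, -0, 1.279, -0.15], TCP at [0.181, -0.65, 0.203] pointing down, gripper open.
Joint ranges: [-2.77, 2.77], [-0.9, 2.22], [0.21, 2.48], [-1.53, 4.67], [0.24, 2.81], [-2.84, 2.84]. Speed limits (rad/s): [2.79, 2.79, 3.14, 3.14, 3.14, 3.14].

INTERFACE

Orientations are given as a unit quaternion [x, y, z, w].
In Python, from plant import ctrl, eyes, ticket gives the robot as it stands.
- The arm moves only by the tool send_rows, never from a script. Its arguments are lists of equal length, an entry for each row: "translation": the shift along the tool's x, y, z in units of 30 mm (1.0 is 30 mm), a list of three; "rotation": the turn, a rotation vector about the tool's x, y, z in units of 5 degrees (1.0 is 5 degrees), a list of three; "grip": the finger opening in mm, from 0 to 85.4. A call has 1 to 5 rows; each row shifts and turns the commanded pose from where the row before left it, along the tool's axes as they then stand; what a row does not reach is not made up. A row lasts 1/8 s, in which the tool goes at most 62.5 mm and 10.7 degrees, less where a joint would pass 70% of its speed; a pose out of reach is approached as far as the arm can. A call is refused whole if a number of a shift passes 1 or a number of a turn 1, either way. A call with a gripper value outside its range is refused whole. The fingers move at their own pace and stop on an object; "squeeze" is the grip in N (left out, the last holds). Time passes only in rows, so rows that do not move let the fingers close. It gives the time, the measured TCP pose, the force and the opening at its end, in the units of the state.
- ctrl.get_state(): the state, without advancing time (a new reading comes with each control period).
- eyes.read_camera(name): name is "scene" or "top" or "wrist"; returns a dict with "image" (420x560x3 uint8, blue, green, red), "mtx" (3x3 intrinsics, pixels), "xyz" and "orientation" of the camera in the world; the wrist camera has in their place "hand_eye" (4x4, takes a point from camera to tool coordinates, whose origin is the TCP and whose axes are the flange's). Camera axes: x right, y down, z forward; pixel columns grow to the right and rows downward; lengths in m; the calibration is good to about 2 mm. A picture is of the moment at which its call begins: read the wrist's pose just before it. There is no depth.
- ticket.sign_off(): hands the job in, once; it reports no verdict.
The state is a dict: "time": time; "qpos": joint angles; "dq": joint speeds; "joint_efforts": joint torques, N m; "eef_pos": TCP position; "tcp_rot": TCP orientation; "contact_force": force on the tool from outside, world axes, zero at the start; "wrist_torque": the same for the moment, N m; "opening": opening from 0.0 (shut) to 1.0 (fully open).
Only numpy, scipy, OpenCV 4.12 (cv2) and the standard library are available. Lean on these libraries where they do the work, as an engineer would, in place of code of your own. Each camera call takes 0.05 s, during which the arm holds its last target. There are 200 camera calls.

TASK

The belt is off the microscope's lift drive and its big toothed pulley has to be timed and locked for refitting. Turn the pulley clockwise by its rim until the engraved mark faces the pointer and let it stand there; then take the locking pin (the bigger one, without a ball) from its block, set it through the hole in the pulley and, pressing only lightly, ease the pulley a little further clockwise until you feel the pin drop into the housing, and seat it fully home. Leave everything else undisturbed.

Things in the scene. Friction and masses are not known exactly. Their poses are not given: they have to be found in the camera images.
- hub (a point): Centre of the aluminium timing pulley, on its vertical axis, level with its rim's top, 79 mm above the table. 132 mm across, dished: the toothed rim (radius 56 to 66 mm, 10 mm thick) stands 22 mm above the flat web inside it; the middle hub, radius 17 mm, stays lower than the rim. One finger fits inside the rim, one outside. It turns both ways against a drag of 0.08 N m and stays where left.
- unit: Grey gearbox housing that carries the pulley, fixed: 200 x 170 x 45 mm with 12 mm feet; origin on the table under the pulley's axis, z up. Its flat top is 34 mm below the rim's top and has one bore for the pin, 13 mm wide, 22 mm deep, 44 mm from the axis, hidden under the pulley.
- mark (a point): The engraved mark, a thin dark radial line on top of the pulley's rim, the only one; this is its middle, 61 mm from the axis, 79 mm above the table. At the start it is 30 to 69 degrees anticlockwise (from above) of the pointer.
- pointer: Fixed steel pointer on the housing, outside the rim; its flat tip, 68 mm from the axis, is level with the rim's top (its foot reaches 88 mm from the axis, 18 mm wide; top 81 mm above the table). Origin on the pulley's axis at the housing's top, +x along the pointer away from the axis, z up. The mark faces the pointer when it lies on +x.
- hole (a point): Pin hole in the pulley's web: its centre on the web's top, 57 mm above the table, 44 mm from the axis; 13 mm wide, through the 10 mm web; the housing's top is 2 mm below. With the mark at the pointer the bore is still 3 to 12 degrees (unknown) further clockwise, so the pin stands on the housing until the pulley is eased on. The pin, moved sideways (about 2 N, plus its own rubbing), carries the pulley along.
- pin: Locking pin, steel, 100 mm tall, about 120 g, upright in one of the block's two holes (pull straight up 30 mm). Origin at its lower end's centre, z up. Shank 12 mm across, 26 mm long, its end barely chamfered; collar 22 mm across, 8 mm tall; round grip 18 mm across, 34 to 100 mm above the origin. Drops in without force; over 40 N on the pulley or housing does damage.
- shoulder (a point): Centre of the underside of the locking pin's collar, 26 mm above its lower end. Fully home it lies on the pulley's web at the hole, and the pin's lower end is 31 mm above the table.
- block: Aluminium parking block 50 x 140 x 40 mm, fixed, its long side along its y; origin under its centre; two 15 mm holes 30 mm deep, 40 mm either side of the centre, hold the two pins, which rest on their collars on its top.
- idler: Small toothed idler pulley, 42 mm across, 28 mm tall, lying flat (bystander, origin at its underside).
- objective: Black microscope objective, 34 mm across, 58 mm tall, standing nose up (bystander, origin at its underside).
- driver: Screwdriver with a black handle, 170 mm long, lying (bystander, origin at its underside).
- slidebox: Flat grey slide box 85 x 100 x 30 mm (bystander, origin at its underside).
- post: Steel optical post on a 32 mm round foot, 75 mm tall, standing (bystander, origin at its underside).
- bottle: Clear bottle with white cap, 48 mm across, 115 mm tall (bystander, origin at its underside).
- screwcup: Shallow steel bowl 66 mm across, 30 mm tall (bystander, origin at its underside).
- smallpin: The other, smaller pin, in the same block: shank 8 mm, grip 12 mm across with a black ball of 26 mm on top; not for this job (bystander, origin at its underside).
Mind the look-alikes: they are no part of the job. What is shaped like the pin but blue or orange is not meant.

How it is judged:
On the way:
1. the pulley is turned until its mark faces the pointer (within 3.5 mm along the rim) and stands there for 0.3 s, the locking pin still parked (y of mark in the frame of pointer between -0.0035 and 0.0035 m and x of mark in the frame of pointer above 0 m and distance of pin from where it was at the start of the episode below 0.01 m), for 0.3 s.
At the end, for the whole second after the job is handed in: The locking pin stands upright (within 4.5 degrees) through the pulley and in the housing's bore, collar underside within 4 mm of the hole's centre, lower end under 34.5 mm above the table, released, at rest; the mark is 0 to 15.5 mm clockwise past the pointer (distance between shoulder and hole below 0.004 m and height (world z) of pin below 0.0345 m and angle between pin's own z axis and vertical below 0.08 rad and x of mark in the frame of pointer above 0 m and y of mark in the frame of pointer between -0.0155 and 0 m and linear speed of pin below 0.02 m/s); the robot touches nothing.
It fails at once if more than 40 N between the locking pin and the housing or the pulley (contact force between pin and unit above 40 N).
It fails at once if a bystander or the smaller pin moved by more than 15 mm (distance of any of idler, objective, driver, slidebox, post, bottle, screwcup, smallpin from where it was at the start of the episode above 0.015 m).
It also fails if it takes over 72 s, if anything falls off the work surface, if the arm or the gripper's body presses on something with over 40 N, if the wrist force passes 120 N, or if a joint passes its speed limit or range.

## Working session

There is one attempt and no reset: what is moved stays moved. The work goes in short steps, Python scripts to look and compute and a tool call to move; the robot and the scene stay as the last step left them, time stands still between calls to the robot, and variables do not carry over. Pictures are saved under pics/ and viewed, about 8 in all and at most 12, crops included, and the job is handed in when it is done.

Besides the shell and the picture viewer there is one more tool, called after "Call:" as name(argument=value, ...), one argument or row to a line, values as JSON. send_rows: Moves the arm, as the interface text tells. Its arguments: {"type":"object","properties":{"translation":{"type":"array"},"rotation":{"type":"array"},"grip":{"type":"array"},"squeeze":{"type":"number"}},"required":["translation","rotation","grip"]}

```bash
ls; mkdir -p pics; cat > h.py <<'E'
import numpy as np, cv2
from scipy.spatial.transform import Rotation as R
from plant import ctrl, eyes, ticket
def cam(name):
    s=ctrl.get_state(); c=eyes.read_camera(name); K=np.array(c["mtx"])
    if name=="wrist":
        T=np.eye(4);T[:3,:3]=R.from_quat(s["tcp_rot"]).as_matrix();T[:3,3]=s["eef_pos"]
        T=T@np.array(c["hand_eye"])
    else:
        T=np.eye(4);o=np.array(c["orientation"])
        T[:3,:3]=o if o.shape==(3,3) else R.from_quat(o).as_matrix()
        T[:3,3]=c["xyz"]
    return np.array(c["image"]),K,T
def ray(K,T,uv,z):
    d=T[:3,:3]@np.linalg.inv(K)@np.array([uv[0],uv[1],1.]);o=T[:3,3]
    return o+d*(z-o[2])/d[2]
def proj(K,T,p):
    q=K@(T[:3,:3].T@(np.array(p)-T[:3,3])); return q[:2]/q[2]
E
python3 - <<'E'
from h import *
for n in("top","scene"):
    im,K,T=cam(n); cv2.imwrite(f"pics/{n}0.png",im); np.savez(f"{n}.npz",im=im,K=K,T=T); print(n,K.tolist(),T.round(3).tolist())
print(ctrl.get_state())
E
```

```text
pics
top [[418.6394212376003, 0.0, 280.8958831184854], [0.0, 418.6394212376003, 208.21058920718386], [0.0, 0.0, 1.0]] [[0.027, -0.982, 0.186, 0.416], [-0.999, -0.031, -0.016, -0.026], [0.021, -0.185, -0.982, 1.059], [0.0, 0.0, 0.0, 1.0]]
scene [[392.4730648707514, 0.0, 279.70096643340025], [0.0, 392.4730648707514, 206.06714738348333], [0.0, 0.0, 1.0]] [[0.628, 0.669, -0.398, 0.97], [0.778, -0.546, 0.31, -0.33], [-0.01, -0.504, -0.864, 0.875], [0.0, 0.0, 0.0, 1.0]]
{'time': 0.1, 'qpos': array([-1.44999406e+00,  2.87125662e-01,  1.57801803e+00, -7.32137218e-06,
        1.27860691e+00, -1.49989654e-01]), 'dq': array([ 0.0002456 , -0.00065399, -0.00264415,  0.00036932, -0.00100298,
        0.00239744]), 'joint_efforts': array([ 3.70509670e-04, -4.07295871e+01, -2.93699938e+01, -1.46779621e-04,
        3.40399762e-03,  1.21170137e-05]), 'eef_pos': array([ 0.18051286, -0.6497398 ,  0.20155998]), 'tcp_rot': array([ 9.90847242e-01,  1.34983627e-01,  1.22416667e-05, -1.07891200e-03]), 'contact_force': array([-0.37497045,  0.15957302, -0.38115218]), 'wrist_torque': array([-0.06140141,  0.00496851,  0.03604344]), 'opening': 0.997514431547054}
```

View pics/top0.png

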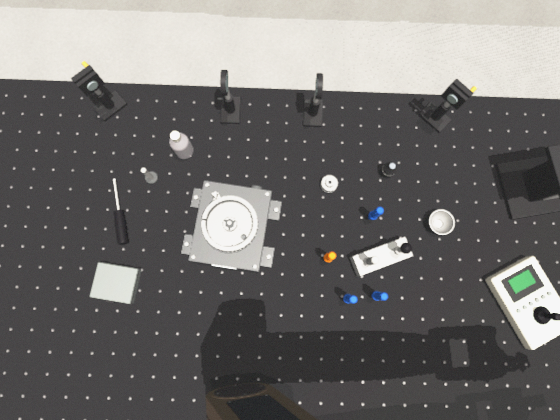

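View pics/scene0.png

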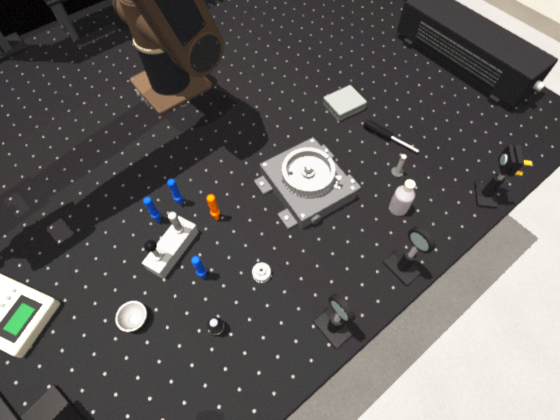

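The two views agree. In top, the pulley is at (229,223) and the block at (382,257). Candidates for the pin:
- silver grip at top (369,260)
- ball-topped pin at (404,248)
- blue look-alikes at (376,213), (350,299) and (380,296)
- orange look-alike at (330,257)

I choose the silver one without a ball, at (369,260), and check it in a crop.

```bash
python3 - <<'E'
from h import *
d=np.load("top.npz");im,K,T=d["im"],d["K"],d["T"]
e=np.load("scene.npz")
a=cv2.resize(im[175:275,180:280],(500,500),interpolation=cv2.INTER_CUBIC)
b=cv2.resize(im[230:285,340:420],(300,206),interpolation=cv2.INTER_CUBIC)
c=cv2.resize(e["im"][200:280,130:210],(300,294),interpolation=cv2.INTER_CUBIC)
cv2.imwrite("pics/c1.png",np.hstack([a,np.vstack([b,c])]))
print(ray(K,T,(229,223),.079),ray(K,T,(369,260),.11),ray(K,T,(382,257),.04))
E
```

```text
[0.56179341 0.08038906 0.079     ] [ 0.48221367 -0.24332496  0.11      ] [ 0.49528145 -0.29127526  0.04      ]
```

View pics/c1.png

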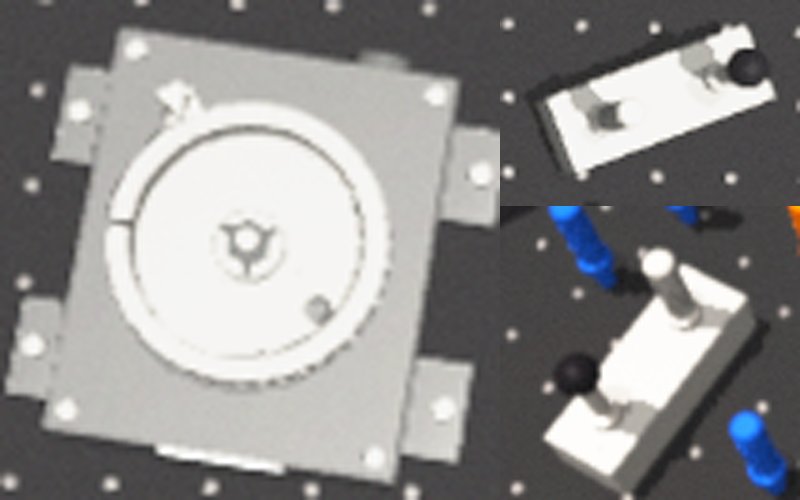

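Call:
send_rows(
  translation=[
    [0.9,-1,-0.2],
    [0.9,-1,-0.2],
    [0.9,-1,-0.2],
    [0.9,-1,-0.2],
    [0.9,-1,-0.2],
  ],
  rotation=[
    [0,0,0],
    [0,0,0],
    [0,0,0],
    [0,0,0],
    [0,0,0],
  ],
  grip=[85,85,85,85,85],
)

```text
time: 0.72
eef_pos: [0.2709, -0.4682, 0.2324]
tcp_rot: [0.991, 0.135, -0.0, -0.001]
contact_force: [0.5, 0.2, 0.5]
opening: 0.998
```

Call:
send_rows(
  translation=[
    [0.9,-1,-0.2],
    [0.9,-1,-0.2],
    [0.9,-1,-0.2],
    [0.9,-1,-0.2],
    [0.9,-1,-0.2],
  ],
  rotation=[
    [0,0,0],
    [0,0,0],
    [0,0,0],
    [0,0,0],
    [0,0,0],
  ],
  grip=[85,85,85,85,85],
)

```text
time: 1.35
eef_pos: [0.3607, -0.2876, 0.2625]
tcp_rot: [0.991, 0.135, -0.0, -0.0]
contact_force: [1.5, 0.2, 0.2]
opening: 0.994
```

Call:
send_rows(
  translation=[
    [0.9,-1,-0.2],
    [0.9,-1,-0.2],
    [0.9,-1,-0.2],
    [0.9,-1,-0.2],
    [0.9,-1,-0.2],
  ],
  rotation=[
    [0,0,0],
    [0,0,0],
    [0,0,0],
    [0,0,0],
    [0,0,0],
  ],
  grip=[85,85,85,85,85],
)

```text
time: 1.98
eef_pos: [0.4506, -0.107, 0.2926]
tcp_rot: [0.991, 0.135, -0.0, -0.0]
contact_force: [0.8, -0.1, 0.6]
opening: 0.996
```

Call:
send_rows(
  translation=[
    [0.9,-1,-0.2],
    [0.9,-1,-0.2],
    [0.9,-1,-0.2],
    [0.9,0,-0.2],
    [0,0,0],
  ],
  rotation=[
    [0,0,0],
    [0,0,0],
    [0,0,0],
    [0,0,-1],
    [0,0,-1],
  ],
  grip=[85,85,85,85,85],
)

```text
time: 2.6
eef_pos: [0.5314, 0.0081, 0.3165]
tcp_rot: [0.975, 0.223, -0.0, -0.0]
contact_force: [-0.6, 0.1, -0.1]
opening: 0.996
```

```bash
python3 - <<'E'
from h import *
c=eyes.read_camera("wrist"); print(np.array(c["hand_eye"]).round(3))
im,K,T=cam("wrist"); print(K[0,0],T.round(3)); np.savez("w1.npz",im=im,K=K,T=T); cv2.imwrite("pics/w1.png",im)
print(proj(K,T,(.562,.08,.079)))
E
```

```text
[[-0.001 -0.953 -0.304  0.078]
 [ 1.    -0.001  0.    -0.   ]
 [-0.001 -0.304  0.953 -0.171]
 [ 0.     0.     0.     1.   ]]
353.6805422363875 [[ 0.435 -0.857 -0.275  0.601]
 [-0.9   -0.414 -0.133  0.042]
 [ 0.     0.305 -0.952  0.487]
 [ 0.     0.     0.     1.   ]]
[232.17251108 115.35476048]
```

View pics/w1.png

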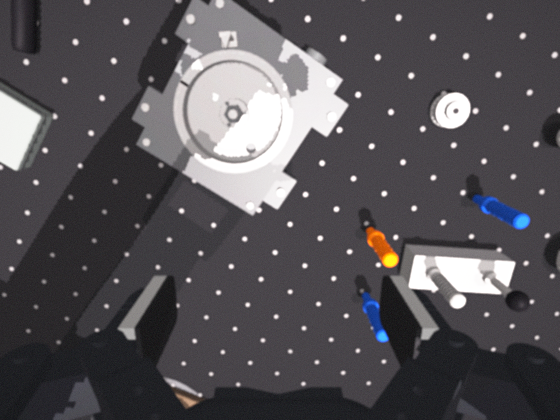

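```bash
python3 - <<'E'
from h import *
d=np.load("top.npz");e=np.load("w1.npz")
for n,d,c,m,p,h,pt,bs in (("top",d,(229.5,223.3),(204.2,219),(216.4,196),(243.6,236.4),(369,260),None),("w",e,(233.5,111.5),(183,82),(229,42),(251,149),(457,301),None)):
    K,T=d["K"],d["T"]
    C=ray(K,T,c,.079);M=ray(K,T,m,.079);P=ray(K,T,p,.08);H=ray(K,T,h,.057);print(n,"hub",C.round(4),"pin top",ray(K,T,pt,.11).round(4))
    for k,q in(("mark",M),("ptr",P),("hole",H)):
        v=(q-C)[:2];print(k,np.linalg.norm(v).round(4),np.degrees(np.arctan2(v[1],v[0])).round(1))
im=e["im"];a=cv2.resize(im[20:200,130:330],None,fx=4,fy=4,interpolation=cv2.INTER_CUBIC)
g=cv2.createCLAHE(3,(4,4)).apply(cv2.cvtColor(a,6));cv2.imwrite("pics/c2.png",g[:600])
E
```

```text
top hub [0.5611 0.0792 0.079 ] pin top [ 0.4822 -0.2433  0.11  ]
mark 0.0607 82.0
ptr 0.0732 28.0
hole 0.0429 -129.8
w hub [0.5664 0.0803 0.079 ] pin top [ 0.4835 -0.2574  0.11  ]
mark 0.0619 85.9
ptr 0.0703 27.4
hole 0.0476 -133.5
```

View pics/c2.png

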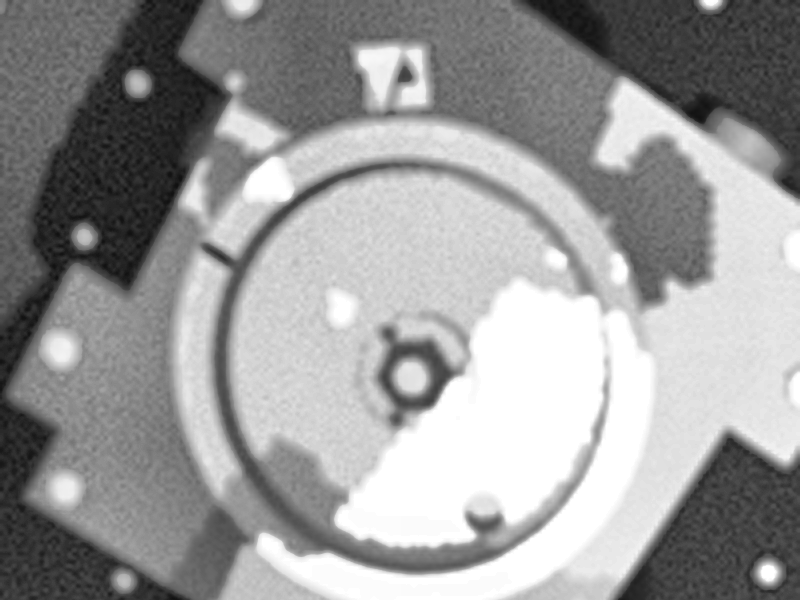

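Call:
send_rows(
  translation=[
    [0.4,-0.34,0.9],
    [0.4,-0.34,0.9],
    [0.4,-0.34,0.9],
    [0.4,-0.34,0.9],
    [0.4,-0.34,0.9],
  ],
  rotation=[
    [0,0,0],
    [0,0,0],
    [0,0,0],
    [0,0,0],
    [0,0,0],
  ],
  grip=[40,40,40,40,40],
)

```text
time: 3.32
eef_pos: [0.5623, 0.0792, 0.1806]
tcp_rot: [0.976, 0.22, -0.0, -0.0]
contact_force: [-0.5, 0.7, -0.4]
opening: 0.469
```

```bash
python3 - <<'E'
from h import *
im,K,T=cam("wrist"); print(T.round(3)); np.savez("w2.npz",im=im,K=K,T=T); cv2.imwrite("pics/w2.png",im)
E
```

```text
[[ 0.428 -0.861 -0.275  0.633]
 [-0.904 -0.407 -0.131  0.113]
 [ 0.001  0.305 -0.952  0.352]
 [ 0.     0.     0.     1.   ]]
```

View pics/w2.png

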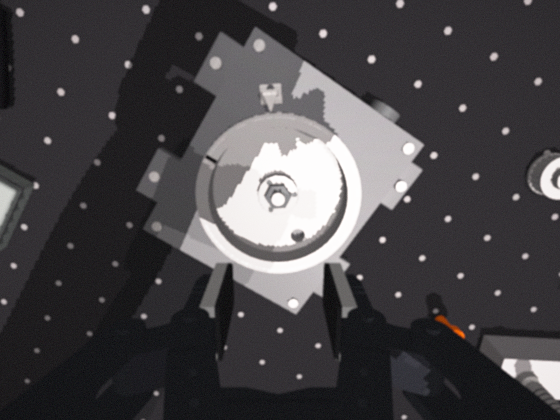

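```bash
python3 - <<'E'
from h import *
d=np.load("w2.npz");K,T=d["K"],d["T"]
pts=np.array([(196,194),(362,194),(279,112),(279,273)],float)
W=np.array([ray(K,T,p,.079)[:2] for p in pts]);print(W.round(4), W[:2].mean(0),W[2:].mean(0))
C=np.r_[(W[:2].mean(0)+W[2:].mean(0))/2,0.079];print("C",C)
for k,q,z in(("mark",(211,160),.079),("ptr",(270,96),.08),("ptrtip",(271,108),.08),("hole",(297,236),.057)):
    P=ray(K,T,q,z);v=(P-C)[:2];print(k,P.round(4),np.linalg.norm(v).round(4),np.degrees(np.arctan2(v[1],v[0])).round(1))
a=d["im"][85:290,170:390];cv2.imwrite("pics/c3.png",cv2.resize(a,None,fx=2.9,fy=2.9,interpolation=cv2.INTER_CUBIC))
E
```

```text
[[0.5389 0.1408]
 [0.5956 0.0211]
 [0.6242 0.108 ]
 [0.5039 0.0509]] [0.56726069 0.08096221] [0.56406394 0.0794563 ]
C [0.56566232 0.08020926 0.079     ]
mark [0.5693 0.1402 0.079 ] 0.0601 86.5
ptr [0.6316 0.1188 0.08  ] 0.0764 30.3
ptrtip [0.6243 0.1146 0.08  ] 0.068 30.4
hole [0.5337 0.0471 0.057 ] 0.046 -134.0
```

View pics/c3.png

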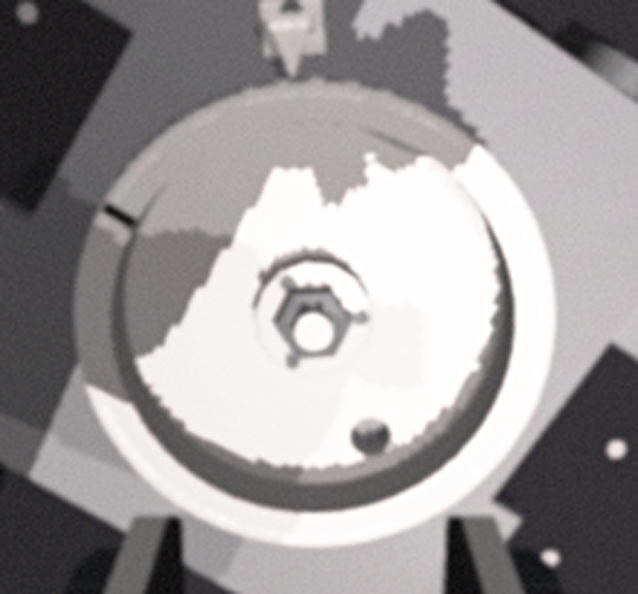

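Mark at (211,159), pointer tip at (270,112) and hole at (297,236) in the wrist view. The hub is at about (0.564, 0.080) and the turn needed is about 54.5° clockwise. I grip the rim on the side away from the pointer.

Call:
send_rows(
  translation=[
    [0,0.68,0],
    [0.06,0.68,0],
    [0,0.68,0.5],
    [0,0,0.9],
    [0,0,0.9],
  ],
  rotation=[
    [0,0,0],
    [0,0,0],
    [0,0,0],
    [0,0,0],
    [0,0,0],
  ],
  grip=[40,40,40,40,40],
)

```text
time: 4.0
eef_pos: [0.5913, 0.0225, 0.112]
tcp_rot: [0.976, 0.22, 0.0, 0.0]
contact_force: [-0.3, 0.4, 0.6]
opening: 0.471
```

Call:
send_rows(
  translation=[
    [0,0,0.8],
    [0,0,0.8],
    [0,0,0],
    [0,0,0],
    [0,0,0],
  ],
  rotation=[
    [0,0,0],
    [0,0,0],
    [0,0,0],
    [0,0,0],
    [0,0,0],
  ],
  grip=[40,40,40,20,20],
)

```text
time: 4.62
eef_pos: [0.5918, 0.0241, 0.0663]
tcp_rot: [0.975, 0.221, 0.001, 0.0]
contact_force: [-0.3, -0.4, 0.1]
opening: 0.233
```

Call:
send_rows(
  translation=[
    [0,0,0],
    [0,0,0],
    [0,0,0],
  ],
  rotation=[
    [0,0,0],
    [0,0,0],
    [0,0,0],
  ],
  grip=[8,8,8],
  squeeze=20,
)

```text
time: 5.0
eef_pos: [0.5907, 0.0247, 0.0651]
tcp_rot: [0.975, 0.221, 0.0, 0.0]
contact_force: [-0.4, 0.9, 0.6]
opening: 0.095
```

Call:
send_rows(
  translation=[
    [0,0,0],
    [0,0,0],
    [0,0,0],
  ],
  rotation=[
    [0,0,0],
    [0,0,0],
    [0,0,0],
  ],
  grip=[2,2,2],
  squeeze=25,
)

```text
time: 5.38
eef_pos: [0.5906, 0.0246, 0.0648]
tcp_rot: [0.975, 0.221, -0.0, -0.0]
contact_force: [-0.3, -0.3, 0.0]
opening: 0.021
```

```bash
python3 - <<'E'
from h import *
s=ctrl.get_state();print(s["opening"],s["eef_pos"],s["contact_force"],s["wrist_torque"])
im,K,T=cam("wrist"); np.savez("w3.npz",im=im,K=K,T=T); cv2.imwrite("pics/w3.png",im)
E
```

```text
0.0210107534685154 [0.59058218 0.02462169 0.06478751] [-0.27977952 -0.33746904  0.01850403] [-0.00629308 -0.02195942  0.01045705]
```

View pics/w3.png

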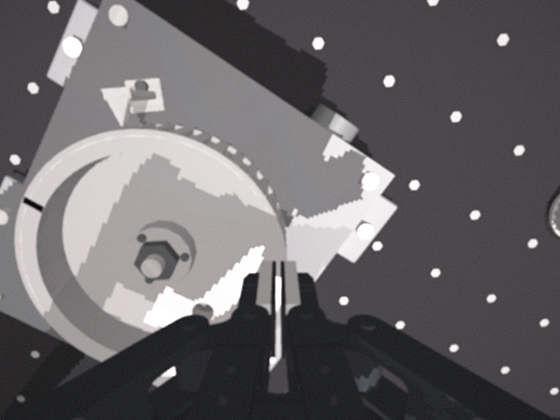

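```bash
python3 - <<'E'
from h import *
d=np.load("w3.npz");K,T=d["K"],d["T"];s=ctrl.get_state()
print(T[:3,3],"tcp px",proj(K,T,s["eef_pos"]),"grasp px",proj(K,T,s["eef_pos"]+[0,0,.019]))
for z in(.057,.079,.1):print(z,ray(K,T,(14,235),z).round(4),ray(K,T,(287,240),z).round(4),ray(K,T,(130,130),z).round(4))
print("mark",ray(K,T,(33,204),.079),"ptrtip",ray(K,T,(141,127),.08))
im=d["im"];cv2.imwrite("pics/c4.png",cv2.resize(im[120:400,120:400],(784,600),interpolation=cv2.INTER_CUBIC))
E
```

```text
[0.66103646 0.0587907  0.23608663] tcp px [278.74077396 253.43675841] grasp px [278.86519724 270.09904405]
0.057 [0.5355 0.1576 0.057 ] [0.5965 0.0224 0.057 ] [0.616  0.1183 0.057 ]
0.079 [0.5509 0.1454 0.079 ] [0.6045 0.0269 0.079 ] [0.6215 0.111  0.079 ]
0.1 [0.5656 0.1339 0.1   ] [0.612  0.0311 0.1   ] [0.6268 0.104  0.1   ]
mark [0.5700949  0.14096426 0.079     ] ptrtip [0.62499503 0.10676166 0.08      ]
```

View pics/c4.png

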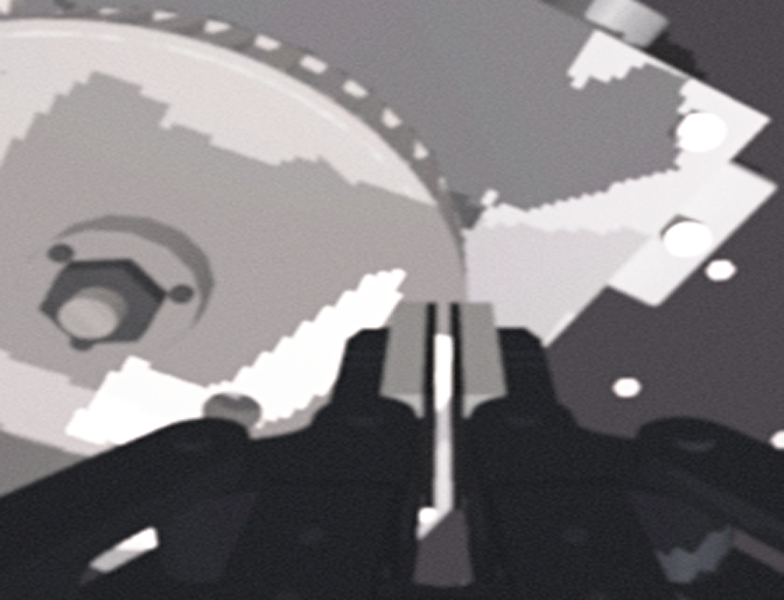

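The fingers closed to 2 mm without meeting the rim, so their tips look higher than the nominal TCP. I open them and feel downward in small steps.

Call:
send_rows(
  translation=[
    [0,0,0],
    [0,0,0],
    [0,0,0],
    [0,0,0.1],
    [0,0,0],
  ],
  rotation=[
    [0,0,0],
    [0,0,0],
    [0,0,0],
    [0,0,0],
    [0,0,0],
  ],
  grip=[30,30,30,30,30],
)

```text
time: 6.05
eef_pos: [0.5903, 0.0246, 0.0614]
tcp_rot: [0.975, 0.221, -0.0, -0.0]
contact_force: [-1.4, 0.3, -0.6]
opening: 0.35
```

Call:
send_rows(
  translation=[
    [0,0,0.08],
    [0,0,0],
    [0,0,0],
    [0,0,0],
    [0,0,0],
  ],
  rotation=[
    [0,0,0],
    [0,0,0],
    [0,0,0],
    [0,0,0],
    [0,0,0],
  ],
  grip=[30,4,4,4,4],
)

```text
time: 6.68
eef_pos: [0.5906, 0.0246, 0.0595]
tcp_rot: [0.975, 0.221, 0.0, 0.0]
contact_force: [0.8, 0.0, 0.2]
opening: 0.044
```

Call:
send_rows(
  translation=[
    [0,0,0],
    [0,0,0],
    [0,0,0.15],
    [0,0,0.15],
    [0,0,0],
  ],
  rotation=[
    [0,0,0],
    [0,0,0],
    [0,0,0],
    [0,0,0],
    [0,0,0],
  ],
  grip=[30,30,30,30,30],
)

```text
time: 7.3
eef_pos: [0.59, 0.0247, 0.0496]
tcp_rot: [0.975, 0.221, -0.001, -0.0]
contact_force: [-0.3, 0.1, -0.2]
opening: 0.352
```

Call:
send_rows(
  translation=[
    [0,0,0],
    [0,0,0],
    [0,0,0],
    [0,0,0],
  ],
  rotation=[
    [0,0,0],
    [0,0,0],
    [0,0,0],
    [0,0,0],
  ],
  grip=[4,4,4,4],
)

```text
time: 7.8
eef_pos: [0.5909, 0.0245, 0.0508]
tcp_rot: [0.975, 0.221, 0.0, 0.0]
contact_force: [0.2, -0.8, 2.1]
opening: 0.043
```

Call:
send_rows(
  translation=[
    [0,0,-0.1],
    [0,0,0.1],
    [0,0,0.2],
    [0,0,0.2],
    [0,0,0],
  ],
  rotation=[
    [0,0,0],
    [0,0,0],
    [0,0,0],
    [0,0,0],
    [0,0,0],
  ],
  grip=[30,30,30,30,30],
)

```text
time: 8.43
eef_pos: [0.5897, 0.0247, 0.0372]
tcp_rot: [0.975, 0.221, -0.001, -0.0]
contact_force: [-0.2, 0.4, -0.1]
opening: 0.355
```

Call:
send_rows(
  translation=[
    [0,0,0],
    [0,0,0],
    [0,0,0],
    [0,0,0],
  ],
  rotation=[
    [0,0,0],
    [0,0,0],
    [0,0,0],
    [0,0,0],
  ],
  grip=[4,4,4,4],
)

```text
time: 8.93
eef_pos: [0.59, 0.0253, 0.0384]
tcp_rot: [0.975, 0.221, -0.001, -0.001]
contact_force: [-2.1, 4.8, 1.4]
opening: 0.113
```

Rim gripped (9.7 mm opening). The real fingertips sit about 28 mm above the nominal TCP. Now the clockwise arc.

Call:
send_rows(
  translation=[
    [0,-0.02,0],
    [-0.161,-0.006,0],
    [-0.161,-0.006,0],
    [-0.161,-0.006,0],
    [-0.161,-0.006,0],
  ],
  rotation=[
    [0,0,0],
    [0,0,0.908],
    [0,0,0.908],
    [0,0,0.908],
    [0,0,0.908],
  ],
  grip=[4,4,4,4,4],
)

```text
time: 9.55
eef_pos: [0.5719, 0.0197, 0.0384]
tcp_rot: [0.998, 0.063, 0.0, -0.0]
contact_force: [-1.4, 3.0, 0.6]
opening: 0.116
```

```bash
python3 - <<'E'
from h import *
s=ctrl.get_state();print(s["eef_pos"],s["contact_force"],s["wrist_torque"],s["qpos"],s["opening"])
print(R.from_quat(s["tcp_rot"]).as_matrix()[:,:2].round(3))
E
```

```text
[0.57189336 0.01972899 0.03839627] [-1.37016008  3.04917759  0.57949299] [0.59386448 0.17337777 0.15799212] [-1.42909608e-01  2.55009060e-01  1.94322992e+00  3.51488250e-04
  9.42843010e-01  1.30171051e+00] 0.1160615490338358
[[ 0.992  0.126]
 [ 0.126 -0.992]
 [ 0.001 -0.   ]]
```

Call:
send_rows(
  translation=[
    [-0.161,-0.006,0],
    [-0.161,-0.006,0],
    [-0.161,-0.006,0],
    [-0.161,-0.006,0],
    [-0.161,-0.006,0],
  ],
  rotation=[
    [0,0,0.908],
    [0,0,0.908],
    [0,0,0.908],
    [0,0,0.908],
    [0,0,0.908],
  ],
  grip=[4,4,4,4,4],
)

```text
time: 10.18
eef_pos: [0.5482, 0.0211, 0.0384]
tcp_rot: [0.991, -0.135, 0.001, 0.0]
contact_force: [-0.3, 3.2, -0.6]
opening: 0.112
```

Call:
send_rows(
  translation=[
    [-0.161,-0.006,0],
    [-0.161,-0.006,0],
    [0,0,0],
  ],
  rotation=[
    [0,0,0.908],
    [0,0,0.908],
    [0,0,0],
  ],
  grip=[4,4,4],
)

```text
time: 10.55
eef_pos: [0.5388, 0.0244, 0.0384]
tcp_rot: [0.977, -0.211, 0.0, 0.0]
contact_force: [-0.5, 1.6, 0.1]
opening: 0.11
```

```bash
python3 - <<'E'
from h import *
s=ctrl.get_state();print(s["eef_pos"],s["contact_force"],s["wrist_torque"],s["opening"])
for n in("wrist","top"):
    im,K,T=cam(n); np.savez("r_%s.npz"%n,im=im,K=K,T=T); cv2.imwrite(f"pics/r_{n}.png",im)
    print(n,[proj(K,T,p).round(0) for p in((.564,.08,.079),(.617,.1105,.079),(.623,.114,.08))])
b=cv2.resize(cv2.imread("pics/r_top.png")[170:270,180:280],(240,240),interpolation=cv2.INTER_CUBIC)
a=cv2.imread("pics/r_wrist.png");a[180:,320:][:240,:240]=b;cv2.imwrite("pics/r.png",a)
E
```

```text
[0.5387841  0.02441915 0.0383721 ] [-0.53224473  1.5896708   0.09476461] [0.4020155  0.18972694 0.06600517] 0.11030859967795006
wrist [array([134., 293.]), array([ -6., 212.]), array([-25., 203.])]
top [array([229., 222.]), array([218., 200.]), array([216., 197.])]
```

View pics/r.png

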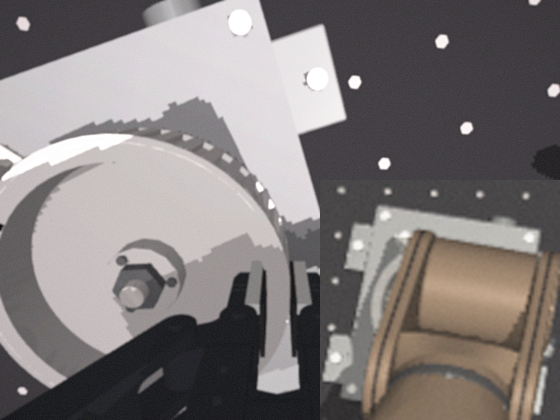

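Call:
send_rows(
  translation=[
    [-0.161,-0.006,0],
    [0,0,0],
    [0,0,0],
    [0,0,0],
    [0,0,0],
  ],
  rotation=[
    [0,0,0.908],
    [0,0,0],
    [0,0,0],
    [0,0,0],
    [0,0,0],
  ],
  grip=[4,4,30,30,30],
)

```text
time: 11.28
eef_pos: [0.5351, 0.0263, 0.0387]
tcp_rot: [0.968, -0.25, 0.001, 0.0]
contact_force: [-0.9, 0.7, 1.1]
opening: 0.353
```

Call:
send_rows(
  translation=[
    [0,0,-0.9],
    [0,0,-0.9],
    [0,-0.8,-0.9],
    [-0.2,-0.8,-0.9],
    [0,0,-0.9],
  ],
  rotation=[
    [0,0,0],
    [0,0,0],
    [0,0,-1],
    [0,0,-1],
    [0,0,-1],
  ],
  grip=[30,30,30,30,30],
)

```text
time: 11.9
eef_pos: [0.5507, 0.0731, 0.1745]
tcp_rot: [0.993, -0.119, 0.0, -0.0]
contact_force: [0.7, 0.1, 0.0]
opening: 0.349
```

Call:
send_rows(
  translation=[
    [0,0,0],
    [0,0,0],
    [0,0,0],
  ],
  rotation=[
    [0,0,-1],
    [0,0,-1],
    [0,0,0],
  ],
  grip=[30,30,30],
)

```text
time: 12.28
eef_pos: [0.5505, 0.0719, 0.1735]
tcp_rot: [0.999, -0.035, 0.0, 0.0]
contact_force: [-0.4, -0.9, 0.3]
opening: 0.349
```

```bash
cat > pol.py <<'E'
from h import *
def show(im,K,T,C,out=None):
    g=cv2.cvtColor(im,6).astype(np.float32);an=np.arange(0,360,.5)
    def prof(r,z):
        P=np.array([proj(K,T,(C[0]+r*np.cos(a),C[1]+r*np.sin(a),z)) for a in np.radians(an)],np.float32)
        return cv2.remap(g,P[None,:,0],P[None,:,1],1)[0]
    m=np.mean([prof(r,.079) for r in(.059,.06,.061,.062,.063)],0)
    from scipy.ndimage import median_filter as mf
    dip=mf(m,15)-m
    i=np.argsort(dip[:180*2])[::-1][:8];print("dips",[(an[k],round(float(dip[k]),0)) for k in i])
    w=4
    u=np.array([[proj(K,T,(C[0]+r*np.cos(a),C[1]+r*np.sin(a),.079)) for a in np.radians(np.arange(90,-30,-.2))] for r in np.arange(.09,.03,-.0003)],np.float32)
    if out:cv2.imwrite(out,cv2.remap(im,u[...,0],u[...,1],1))
E
python3 - <<'E'
from pol import *
s=ctrl.get_state();print(s["eef_pos"],s["tcp_rot"],s["opening"])
im,K,T=cam("wrist");np.savez("w4.npz",im=im,K=K,T=T);cv2.imwrite("pics/w4.png",im);show(im,K,T,(.564,.08),"pics/p4.png")
d=np.load("w2.npz");show(d["im"],d["K"],d["T"],(.564,.08),"pics/p2.png")
a=cv2.imread("pics/p4.png");b=cv2.imread("pics/p2.png");cv2.imwrite("pics/p24.png",np.vstack([b,a,cv2.resize(im,(600,450))[:190]]))
E
```

```text
[0.5505286  0.07190969 0.17354743] [ 9.99386906e-01 -3.50106221e-02  2.32647201e-04  1.19438986e-04] 0.348666870730419
dips [(np.float64(29.5), 115.0), (np.float64(30.0), 111.0), (np.float64(29.0), 89.0), (np.float64(30.5), 82.0), (np.float64(28.5), 47.0), (np.float64(31.0), 40.0), (np.float64(28.0), 5.0), (np.float64(102.0), 2.0)]
dips [(np.float64(84.5), 104.0), (np.float64(84.0), 103.0), (np.float64(85.0), 80.0), (np.float64(83.5), 74.0), (np.float64(85.5), 41.0), (np.float64(83.0), 35.0), (np.float64(86.0), 6.0), (np.float64(29.0), 2.0)]
```

View pics/p24.png

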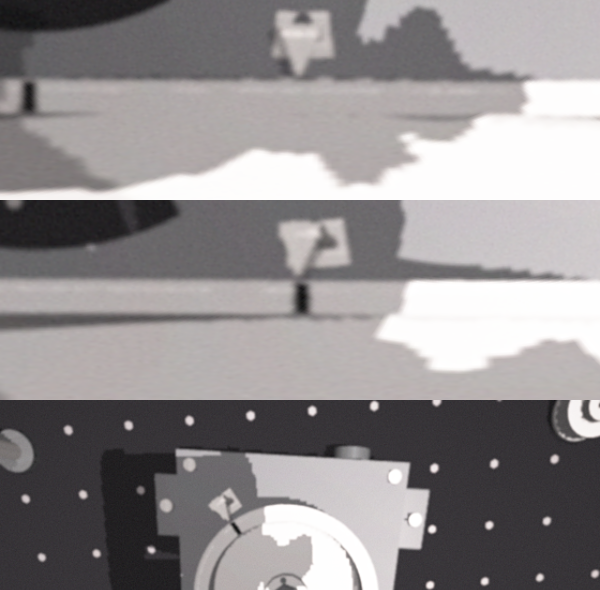

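Standing aligned: mark at 29.7°, pointer at 30°, about 0.3 mm apart along the rim. The rim-gripping TCP poses put the hub at (0.5642, 0.0801) in robot coordinates. Next, the pin.

Call:
send_rows(
  translation=[
    [-0.13,1,0],
    [-0.13,1,0],
    [-0.13,1,0],
    [-0.13,1,0],
    [-0.13,1,0],
  ],
  rotation=[
    [0,0,0],
    [0,0,0],
    [0,0,0],
    [0,0,0],
    [0,0,0],
  ],
  grip=[40,40,40,40,40],
)

```text
time: 12.95
eef_pos: [0.5203, -0.0773, 0.1734]
tcp_rot: [0.999, -0.035, 0.0, 0.0]
contact_force: [0.4, 0.7, 0.8]
opening: 0.469
```

Call:
send_rows(
  translation=[
    [-0.13,1,0],
    [-0.13,1,0],
    [-0.13,1,0],
    [-0.13,1,0],
    [-0.13,1,0],
  ],
  rotation=[
    [0,0,0],
    [0,0,0],
    [0,0,0],
    [0,0,0],
    [0,0,0],
  ],
  grip=[40,40,40,40,40],
)

```text
time: 13.58
eef_pos: [0.4904, -0.2256, 0.1734]
tcp_rot: [0.999, -0.035, 0.0, 0.0]
contact_force: [-0.3, 1.2, -0.5]
opening: 0.47
```

Call:
send_rows(
  translation=[
    [-0.13,1,0],
    [0,0,0],
    [0,0,0],
    [0,0,0],
    [0,0,0],
  ],
  rotation=[
    [0,0,-1],
    [0,0,-1],
    [0,0,-1],
    [0,0,-1],
    [0,0,-1],
  ],
  grip=[40,40,40,40,40],
)

```text
time: 14.2
eef_pos: [0.4847, -0.2544, 0.1733]
tcp_rot: [0.983, 0.183, -0.0, -0.0]
contact_force: [-0.1, -0.0, 0.3]
opening: 0.471
```

Call:
send_rows(
  translation=[
    [0,0,0],
    [0,0,0],
    [0,0,0],
    [0,0,0],
    [0,0,0],
  ],
  rotation=[
    [0,0,-1],
    [0,0,-1],
    [0,0,-1],
    [0,0,-1],
    [0,0,-1],
  ],
  grip=[40,40,40,40,40],
)

```text
time: 14.82
eef_pos: [0.4847, -0.2543, 0.1733]
tcp_rot: [0.92, 0.392, -0.0, -0.0]
contact_force: [0.0, 0.5, -1.3]
opening: 0.47
```

Call:
send_rows(
  translation=[
    [0,0,0],
    [0,0,0],
    [0,0,0],
    [0,0,0],
    [0,0,0],
  ],
  rotation=[
    [0,0,-1],
    [0,0,-1],
    [0,0,-1],
    [0,0,-1],
    [0,0,-1],
  ],
  grip=[40,40,40,40,40],
)

```text
time: 15.45
eef_pos: [0.4847, -0.2543, 0.1733]
tcp_rot: [0.814, 0.582, -0.0, -0.0]
contact_force: [0.3, -0.1, 0.1]
opening: 0.471
```

Call:
send_rows(
  translation=[
    [0,0,0],
    [0,0,0],
    [0,0,0],
  ],
  rotation=[
    [0,0,-1],
    [0,0,-1],
    [0,0,0],
  ],
  grip=[40,40,40],
)

```text
time: 15.82
eef_pos: [0.4847, -0.2543, 0.1733]
tcp_rot: [0.761, 0.649, -0.0, -0.0]
contact_force: [-0.5, -0.4, 0.3]
opening: 0.469
```

```bash
python3 - <<'E'
from h import *
s=ctrl.get_state();print(s["eef_pos"],s["tcp_rot"],s["contact_force"],s["qpos"].round(2))
im,K,T=cam("wrist");np.savez("w5.npz",im=im,K=K,T=T);cv2.imwrite("pics/w5.png",im)
print([proj(K,T,p).round(0) for p in((.484,-.256,.114),(.484,-.256,.04),(.484,-.256,.048))])
# hole in w4: contrast at web
d=np.load("w4.npz");im,K,T=d["im"],d["K"],d["T"]
C=(.5642,.0801);g=cv2.cvtColor(im,6)
for a in range(155,192,3):
    p=proj(K,T,(C[0]+.044*np.cos(np.radians(a)),C[1]+.044*np.sin(np.radians(a)),.057));print(a,p.round(0),g[int(p[1]),int(p[0])] if p[1]<420 else None)
E
```

```text
[ 0.4847473  -0.25427512  0.17332139] [ 7.60859601e-01  6.48916531e-01 -3.45273113e-05 -4.05488827e-05] [-0.52234723 -0.4315738   0.32777431] [-0.67  0.03  1.92 -0.    1.19 -0.51]
[array([277., 220.]), array([277., 193.]), array([277., 195.])]
155 [250. 227.] 242
158 [252. 227.] 243
161 [255. 228.] 244
164 [257. 229.] 244
167 [260. 229.] 98
170 [263. 230.] 75
173 [265. 230.] 145
176 [268. 230.] 131
179 [271. 230.] 78
182 [273. 229.] 161
185 [276. 229.] 243
188 [278. 229.] 245
191 [281. 228.] 245
```

```bash
python3 - <<'E'
from h import *
d=np.load("w4.npz");im,K,T=d["im"],d["K"],d["T"];C=(.5642,.0801);g=cv2.cvtColor(im,6).astype(np.float32)
for r in(.041,.044,.047):
    an=np.arange(155,195,.5)
    P=np.array([proj(K,T,(C[0]+r*np.cos(a),C[1]+r*np.sin(a),.057)) for a in np.radians(an)],np.float32)
    m=cv2.remap(g,P[None,:,0],P[None,:,1],1)[0];q=an[m<200];print(r,q.min(),q.max(),(q.min()+q.max())/2)
hole=cv2.resize(im[200:260,230:320],(360,240),interpolation=cv2.INTER_CUBIC)
w=np.load("w5.npz")["im"];a=cv2.resize(w[120:320,190:370],(540,600),interpolation=cv2.INTER_CUBIC)
o=np.zeros((600,800,3),np.uint8);o[:,:540]=a;o[:173,540:]=cv2.resize(hole,(260,173));cv2.imwrite("pics/l.png",o)
E
```

```text
0.041 166.5 181.0 173.75
0.044 165.5 182.0 173.75
0.047 166.5 181.5 174.0
```

View pics/l.png

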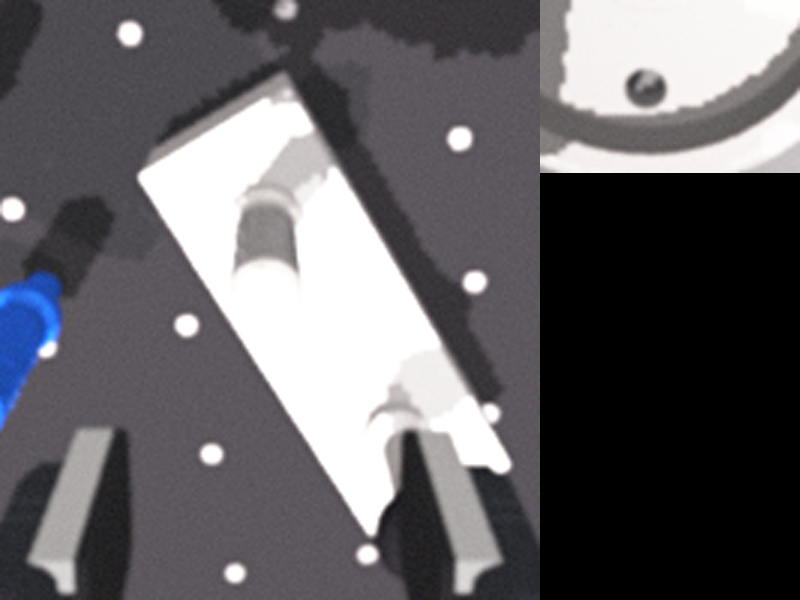

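The last crop shows the steel pin without ball or colour: collar at about (280,192), grip axis at column 279, centred between the jaws. The hole is at 173.8° from the hub. I descend and grip.

Call:
send_rows(
  translation=[
    [0.04,0,0.8],
    [0,0,0.8],
    [0,0,0.8],
    [0,0,0.8],
    [0,0,0.8],
  ],
  rotation=[
    [0,0,0],
    [0,0,0],
    [0,0,0],
    [0,0,0],
    [0,0,0],
  ],
  grip=[40,40,40,40,40],
)

```text
time: 16.5
eef_pos: [0.485, -0.2531, 0.0527]
tcp_rot: [0.761, 0.649, 0.0, 0.0]
contact_force: [-0.0, 0.3, -0.2]
opening: 0.475
```

Call:
send_rows(
  translation=[
    [0,0,0],
    [0,0,0],
    [0,0,0],
    [0,0,0],
    [0,0,0],
  ],
  rotation=[
    [0,0,0],
    [0,0,0],
    [0,0,0],
    [0,0,0],
    [0,0,0],
  ],
  grip=[40,12,12,12,12],
  squeeze=40,
)

```text
time: 17.12
eef_pos: [0.4858, -0.2536, 0.0547]
tcp_rot: [0.76, 0.65, 0.0, 0.001]
contact_force: [0.2, -0.0, 3.4]
opening: 0.193
```

```bash
python3 - <<'E'
from h import *
s=ctrl.get_state();print(s["eef_pos"],s["tcp_rot"],s["contact_force"],s["wrist_torque"],s["opening"]*85.4)
E
```

```text
[ 0.48575319 -0.25362677  0.05471674] [7.60245797e-01 6.49634487e-01 2.27941887e-04 1.14429643e-03] [ 2.27650124e-01 -2.91552238e-03  3.38924662e+00] [0.01294142 0.00425716 0.01608876] 16.465001333926665
```

Call:
send_rows(
  translation=[
    [0,0,-0.2],
    [0,0,-0.4],
    [0,0,-0.5],
    [0,0,-0.6],
    [0,0,-0.8],
  ],
  rotation=[
    [0,0,0],
    [0,0,0],
    [0,0,0],
    [0,0,0],
    [0,0,0],
  ],
  grip=[12,12,12,12,12],
)

```text
time: 17.75
eef_pos: [0.4848, -0.2528, 0.1297]
tcp_rot: [0.76, 0.65, -0.0, -0.0]
contact_force: [0.6, -0.7, -0.4]
opening: 0.198
```

Call:
send_rows(
  translation=[
    [0,0,-0.9],
    [0,0,-0.8],
    [0,0,0],
  ],
  rotation=[
    [0,0,0],
    [0,0,0],
    [0,0,0],
  ],
  grip=[12,12,12],
)

```text
time: 18.12
eef_pos: [0.4864, -0.2541, 0.1831]
tcp_rot: [0.76, 0.65, 0.001, 0.003]
contact_force: [-0.0, 0.3, -1.7]
opening: 0.197
```

```bash
python3 - <<'E'
from h import *
s=ctrl.get_state();print(s["eef_pos"],s["tcp_rot"],s["contact_force"],s["wrist_torque"],s["opening"]*85.4)
im,K,T=cam("wrist");np.savez("w6.npz",im=im,K=K,T=T);cv2.imwrite("pics/w6.png",im)
g=cv2.cvtColor(im,6)
for r in range(60,300,8):print(r,' '.join('%3d'%v for v in g[r,240:322:3]))
E
```

```text
[ 0.48643982 -0.25409703  0.18305366] [7.60158867e-01 6.49729225e-01 6.26776923e-04 3.16820490e-03] [-0.04789329  0.3491036  -1.65358933] [-0.00161425 -0.0157835  -0.04517617] 16.836206660359927
60  57  54  58  56  50  48  74 150 184 164  97  49  56  57  54  55  59  55  56  54  57  50  59  53  53  54  58  53
68  90  91  79  52 141 186 195 194 195 194 218 219 201  55  56  52  55  55  56  59  51  54  54  54  54  54  54  57
76  79  84  90  80 166 192 197 197 198 198 197 196 174 158  56  55  56  53  52  52  56  54  58  57  55  49  59  54
84  77  80  76  79  73 151 172 188 194 192 175 169 182 129  51  58  56  54  54  59  57  57  54  54  50  58  54  55
92  78  75  76  77  77  75  76 102 131 155 153  91  52  57  54  54  52  55  58  54  57  53  56  56  53  59  57  56
100  77  80  79  77  78  77  79  48  49  40  41  43  45  46  56  55  54  57  55  58  58  52  55  58  55  52  55  53
108  79  76  78  76  79  82  81  63  45  45  45  46  44  43  46  43  59  52  55  54  53  59  55  55  53  57  53  53
116  78  77  78  78  77  76  79  77  54  46  51  48  43  41  47  52  57  55  54  53  57  54  55  5
[... 1869 characters left out ...]
 238
252  91  92  93  90  93  88 255 255 149 130 155 155 153 151 162 160 130 144 192 252 255 255 255 255 173 187 200 191
260  86 100 106 110 107  89 166 185 141 149 118 120 136 138 130 128 147 139 216 255 255 255 255 255 255 242 169 173
268  94 167 172 169 167  53  51 124 145 118 153 164 167 172 169 160 130 138 129 196  33 160 171 172 170 160 165 168
276 127 173 172 172 148  31  47 136 121 159 164 157 145 144 160 167 165 130 138  70  36 112 174 174 173 163  44  39
284 171 172 173 170  89  38  77 125 146 163 148 131 122 123 130 153 165 159 121  92  33  55 170 170 169 172  97  52
292 173 171 170 165  46  33 110 125 163 160 143 121 112 110 119 137 165 165 127 116  35  38 148 173 170 168 164  51
```

Pin lifted (about 1.7 N on the wrist). I carry it toward the pulley, measuring the pin in the image over the dark board midway.

Call:
send_rows(
  translation=[
    [0.95,-0.05,0],
    [0.95,-0.05,0],
    [0.95,-0.05,0],
    [0.95,-0.05,0],
    [0.95,-0.05,0],
  ],
  rotation=[
    [0,0,0],
    [0,0,0],
    [0,0,0],
    [0,0,0],
    [0,0,-0.55],
  ],
  grip=[12,12,12,12,12],
)

```text
time: 18.8
eef_pos: [0.4988, -0.1097, 0.1777]
tcp_rot: [0.744, 0.668, -0.001, -0.001]
contact_force: [-0.6, 1.0, -0.3]
opening: 0.195
```

```bash
python3 - <<'E'
from h import *
s=ctrl.get_state();print(s["eef_pos"],s["tcp_rot"],s["contact_force"],s["opening"]*85.4)
im,K,T=cam("wrist");np.savez("w7.npz",im=im,K=K,T=T)
g=cv2.cvtColor(im,6)
for r in range(208,300,4):print(r,' '.join('%3d'%v for v in g[r,246:312:2]))
RT=R.from_quat(s["tcp_rot"]).as_matrix()
for x,y,z in((0,0,.0407),(0,0,.0147),(0,0,.0067),(.009,0,.0067),(-.006,0,.0407),(.006,0,.0407),(0,.006,.0407),(0,-.006,.0407)):
    print((x,y,z),proj(K,T,s["eef_pos"]+RT@np.array([x,y,z])).round(1))
E
```

```text
[ 0.49880529 -0.10974232  0.17772278] [ 7.43993125e-01  6.68185553e-01 -6.05087757e-04 -1.38989616e-03] [-0.55069683  0.98549788 -0.34666552] 16.694537623435814
208 106 106 106 104 104 107 106 109 106 104 103 101 104 106 103 105 108 104  78  65  67  63  65  68  65  64  63  62  90 106 101 103 105
212 105 105 106 103 105 108 109 105 104  96  91  97  94 100 102  87  78  65  64  64  62  66  61  64  66  58  66  87 103 107 106 104 102
216 105 101 107 101 108 106 104  97  91  92  94  90  92  90  54  53  51 109 207 223 188  84  62  63  63  83 103 107 103 107 105 106 104
220 102 105 110 106 103 107 104  90  87  89  92  93  89  68  51  46  51  52  98 130  99  62  67  64  75 101 104 105 106 106 103 106 102
224 105 103 107 107 100 105 106 100  96  90  91  87 105 149 177 183 187 181 159  91  65  64  62  74 104 105 106 105 108 104 104 103 102
228 107 104 102 101 105 104 108 103 106  96  88 126 180 181 184 185 189 188 190 187 133  77  93 105 101 102 109 103 106 108 102 108 107
232 102 104  99 105 105 106 101 102 103 110 137 172 182 186 187 193 192 190 189 186 185 154 124 105 105 107 105 104 104 104
[... 1742 characters left out ...]
60 137 142  65  38  47 114 193 192 193
288 193 197 181  72  38  46  86 161 175 137 120 143 171 180 183 190 189 191 189 188 177 151 129 148 175 148  61  44  44  93 187 196 191
292 191 194 145  49  45  41 129 140 155 184 181 176 158 144 129 124 131 129 137 148 167 183 184 178 145 141 102  39  42  60 164 194 191
296 192 191 124  42  43  46 119 173 160 126 132 157 170 180 186 193 188 188 186 184 178 159 129 131 166 165 106  43  42  44 143 193 192
(0, 0, 0.0407) [277.8 226.8]
(0, 0, 0.0147) [277.8 242.7]
(0, 0, 0.0067) [277.8 248.4]
(0.009, 0, 0.0067) [277.8 233.1]
(-0.006, 0, 0.0407) [277.8 235.6]
(0.006, 0, 0.0407) [277.8 217.9]
(0, 0.006, 0.0407) [287.2 226.8]
(0, -0.006, 0.0407) [268.4 226.8]
```

Call:
send_rows(
  translation=[
    [0.95,0,0],
    [0.95,0,0],
    [0.95,0,0],
    [0.95,0.03,0],
    [0.95,0,0],
  ],
  rotation=[
    [0,0,0],
    [0,0,0],
    [0,0,0],
    [0,0,0],
    [0,0,0],
  ],
  grip=[12,12,12,12,12],
)

```text
time: 19.48
eef_pos: [0.5153, 0.0313, 0.1779]
tcp_rot: [0.745, 0.668, -0.001, -0.001]
contact_force: [0.1, -0.4, -1.2]
opening: 0.196
```

Call:
send_rows(
  translation=[
    [0.95,0,0],
    [0.92,0,0],
    [0,0,0.9],
    [0,0,0.8],
    [0,0,0],
  ],
  rotation=[
    [0,0,0],
    [0,0,0],
    [0,0,0],
    [0,0,0],
    [0,0,0],
  ],
  grip=[12,12,12,12,12],
)

```text
time: 20.1
eef_pos: [0.5194, 0.0862, 0.1249]
tcp_rot: [0.744, 0.668, -0.003, -0.003]
contact_force: [-0.1, -0.2, -0.3]
opening: 0.198
```

```bash
cat > st.py <<'E'
from h import *
s=ctrl.get_state();p=s["eef_pos"];Rm=R.from_quat(s["tcp_rot"]).as_matrix()
print("t",s["time"],"tcp",p.round(4),"yaw",np.degrees(np.arctan2(Rm[1,0],Rm[0,0])).round(2),"F",s["contact_force"].round(1),"M",s["wrist_torque"].round(2),"op",(s["opening"]*85.4).round(1))
pin=p+Rm@np.array([-.0028,0,.0407]);C=np.array([.5642,.0801]);v=pin[:2]-C
print("pin end",pin.round(4),"r",np.linalg.norm(v).round(4),"ang",np.degrees(np.arctan2(v[1],v[0])).round(2), "zaxis",Rm[:,2].round(4))
E
python3 st.py
```

```text
Traceback (most recent call last):
  File "st.py", line 3, in <module>
    print("t",s["time"],"tcp",p.round(4),"yaw",np.degrees(np.arctan2(Rm[1,0],Rm[0,0])).round(2),"F",s["contact_force"].round(1),"M",s["wrist_torque"].round(2),"op",(s["opening"]*85.4).round(1))
                                                                                                                                                                    ^^^^^^^^^^^^^^^^^^^^^^^^^
AttributeError: 'float' object has no attribute 'round'
```

```bash
sed -i 's/(s\["opening"\]\*85.4).round(1)/round(s["opening"]*85.4,1)/' st.py; python3 st.py
```

```text
t 20.1 tcp [0.5194 0.0862 0.1249] yaw 83.79 F [-0.1 -0.2 -0.3] M [0.03 0.04 0.03] op 16.9
pin end [0.5188 0.0834 0.0842] r 0.0455 ang 175.79 zaxis [-7.6e-03  1.0e-04 -1.0e+00]
```

Call:
send_rows(
  translation=[
    [0.04,0.03,0.3],
    [0,0,0.3],
    [0,0,0],
  ],
  rotation=[
    [0,0,0],
    [0,0,0],
    [0,0,0],
  ],
  grip=[12,12,12],
)

```text
time: 20.48
eef_pos: [0.5228, 0.0873, 0.1098]
tcp_rot: [0.744, 0.668, -0.0, -0.0]
contact_force: [0.4, 0.2, -1.1]
opening: 0.192
```

```bash
python3 st.py; python3 - <<'E'
from pol import *
im,K,T=cam("wrist");np.savez("w8.npz",im=im,K=K,T=T);show(im,K,T,(.5642,.0801))
g=cv2.cvtColor(im,6)
for p in((.5205,.0849,.057),(.5642,.0801,.079)):print(proj(K,T,p).round(1))
for r in range(186,260,4):print(r,' '.join('%3d'%v for v in g[r,246:312:2]))
E
```

```text
t 20.475 tcp [0.5228 0.0873 0.1098] yaw 83.78 F [ 0.4  0.2 -1.1] M [ 0.01 -0.01 -0.02] op 16.4
pin end [0.5224 0.0845 0.0691] r 0.042 ang 174.0 zaxis [-0.0013  0.     -1.    ]
dips [(np.float64(29.5), 122.0), (np.float64(29.0), 111.0), (np.float64(30.0), 110.0), (np.float64(30.5), 79.0), (np.float64(28.5), 78.0), (np.float64(31.0), 35.0), (np.float64(28.0), 31.0), (np.float64(139.0), 2.0)]
[274.9 224.2]
[346.2 236.4]
186 130 109 110 123 122 125 120 122 118 120 122 122 121 116 124 121 122 119 122 122 121 123 121 122 120 119 120 121 123 122 121 120 120
190 144 116 124 118 121 120 123 120 119 120 123 120 120 117 121 120 120 121 120 119 120 122 119 125 122 120 118 122 123 118 118 124 120
194 106 117 120 118 118 120 120 119 117 146 137 120 119 119 119 119 117 121 124 120 121 119 118 116 119 118 120 119 119 119 121 119 119
198 123 120 119 123 120 118 123 121 158 246 235 230 158 119 118 120 120 119 122 121 123 116 123 121 120 122 120 118 119 117 120 117 119
202 116 120 117 119 124 119 121 117 121 223 245 244 245 245 244 198 121 120 118 122 120 121 119 115 120 119 118 121 118 124 117 121 118
[... 1204 characters left out ...]
 251 250 250 250 250
242 242 242 241 242 209  88  86 106 125 128 133 128 122 119 108 109 107 114 115 127 132 128 132 123 108 229 251 250 249 250 250 250 250
246 242 242 241 243 239 114 138 170 129 123 105  97  93  97  92  97 100  99 100  99  98 100 114 128 121 176 251 250 249 249 250 250 249
250 241 241 242 241 239 149 204 215 121  94  94  74  65  72  82  85  89  89  82  75  70  88  91 100 119 154 247 250 250 250 249 250 249
254 242 240 241 241 240 218 213 233 114  68  87  88  76  67  71  68  73  70  68  74  83  90  77  73 105 154 246 249 249 249 249 249 249
258 245 241 242 241 243 239 204 204  93  72  76  88  93  88  79  75  78  77  86  92  96  82  69  79 138 240 250 250 250 250 250 250 249
```

Call:
send_rows(
  translation=[
    [0,0,0],
    [0,0,0],
    [0,0,0],
  ],
  rotation=[
    [0,0,0],
    [0,0,0],
    [0,0,0],
  ],
  grip=[12,12,12],
)

```text
time: 20.9
eef_pos: [0.5234, 0.0873, 0.1107]
tcp_rot: [0.744, 0.668, 0.0, 0.0]
contact_force: [-0.1, 0.7, -1.0]
opening: 0.199
```

```bash
python3 st.py; python3 -c "
from h import *
eyes.read_camera('top');print(ctrl.get_state()['eef_pos'])"; python3 st.py
```

```text
t 20.9 tcp [0.5234 0.0873 0.1107] yaw 83.79 F [-0.1  0.7 -1. ] M [ 0.02 -0.01  0.01] op 17.0
pin end [0.5231 0.0846 0.07  ] r 0.0414 ang 173.82 zaxis [ 5.e-04 -0.e+00 -1.e+00]
[0.52331289 0.08734014 0.11062894]
t 20.95 tcp [0.5233 0.0873 0.1106] yaw 83.78 F [-0.3 -0.1 -0.8] M [-0.06 -0.    0.01] op 16.8
pin end [0.523  0.0846 0.0699] r 0.0414 ang 173.82 zaxis [ 4.e-04  0.e+00 -1.e+00]
```

Call:
send_rows(
  translation=[
    [0,-0.087,0],
    [0,0,0.2],
    [0,0,0.15],
    [0,0,0],
    [0,0,0],
  ],
  rotation=[
    [0,0,0],
    [0,0,0],
    [0,0,0],
    [0,0,0],
    [0,0,0],
  ],
  grip=[12,12,12,12,12],
)

```text
time: 21.58
eef_pos: [0.5206, 0.0876, 0.0999]
tcp_rot: [0.744, 0.668, -0.0, -0.0]
contact_force: [0.0, 0.0, -0.6]
opening: 0.195
```

```bash
python3 st.py
```

```text
t 21.575 tcp [0.5206 0.0876 0.0999] yaw 83.78 F [ 0.   0.  -0.6] M [-0.02  0.04  0.05] op 16.7
pin end [0.5203 0.0848 0.0592] r 0.0441 ang 173.83 zaxis [-1.e-04  0.e+00 -1.e+00]
```

Call:
send_rows(
  translation=[
    [0,0,0.05],
    [0,0,0.05],
    [0,0,0.03],
    [0,0,0],
    [0,0,0],
  ],
  rotation=[
    [0,0,0],
    [0,0,0],
    [0,0,0],
    [0,0,0],
    [0,0,0],
  ],
  grip=[12,12,12,12,12],
)

```text
time: 22.2
eef_pos: [0.5206, 0.0876, 0.0961]
tcp_rot: [0.744, 0.668, 0.0, 0.0]
contact_force: [-0.1, -0.3, -0.5]
opening: 0.196
```

```bash
python3 st.py
```

```text
t 22.2 tcp [0.5206 0.0876 0.0961] yaw 83.78 F [-0.1 -0.3 -0.5] M [-0.   -0.03  0.  ] op 16.7
pin end [0.5203 0.0848 0.0554] r 0.0441 ang 173.82 zaxis [ 1.e-04  0.e+00 -1.e+00]
```

Call:
send_rows(
  translation=[
    [0,0,0.04],
    [0,0,0.04],
    [0,0,0],
    [0,0,0],
  ],
  rotation=[
    [0,0,0],
    [0,0,0],
    [0,0,0],
    [0,0,0],
  ],
  grip=[12,12,12,12],
)

```text
time: 22.7
eef_pos: [0.5206, 0.0876, 0.0936]
tcp_rot: [0.744, 0.668, 0.0, 0.0]
contact_force: [-0.6, 0.6, -1.4]
opening: 0.197
```

Call:
send_rows(
  translation=[
    [0,0,0.04],
    [0,0,0.04],
    [0,0,0],
    [0,0,0],
  ],
  rotation=[
    [0,0,0],
    [0,0,0],
    [0,0,0],
    [0,0,0],
  ],
  grip=[12,12,12,12],
)

```text
time: 23.2
eef_pos: [0.5206, 0.0876, 0.0912]
tcp_rot: [0.744, 0.668, -0.0, -0.0]
contact_force: [-0.3, -0.2, -0.5]
opening: 0.195
```

No contact down to an estimated 50.5 mm, so the pin has entered the pulley hole first time. I go on down to feel the housing.

Call:
send_rows(
  translation=[
    [0,0,0.05],
    [0,0,0.05],
    [0,0,0],
    [0,0,0],
  ],
  rotation=[
    [0,0,0],
    [0,0,0],
    [0,0,0],
    [0,0,0],
  ],
  grip=[12,12,12,12],
)

```text
time: 23.7
eef_pos: [0.5206, 0.0876, 0.0882]
tcp_rot: [0.744, 0.668, 0.0, -0.0]
contact_force: [0.1, -0.3, -0.1]
opening: 0.198
```

Call:
send_rows(
  translation=[
    [0,0,0.03],
    [0,0,0.03],
    [0,0,0],
    [0,0,0],
  ],
  rotation=[
    [0,0,0],
    [0,0,0],
    [0,0,0],
    [0,0,0],
  ],
  grip=[12,12,12,12],
)

```text
time: 24.2
eef_pos: [0.5206, 0.0876, 0.0864]
tcp_rot: [0.744, 0.668, 0.0, 0.0]
contact_force: [0.1, 0.9, -0.9]
opening: 0.194
```

```bash
python3 st.py
```

```text
t 24.2 tcp [0.5206 0.0876 0.0864] yaw 83.78 F [ 0.1  0.9 -0.9] M [-0.03  0.03  0.01] op 16.6
pin end [0.5203 0.0848 0.0457] r 0.0441 ang 173.83 zaxis [ 0.  0. -1.]
```

Call:
send_rows(
  translation=[
    [0,0,0.03],
    [0,0,0],
    [0,0,0],
  ],
  rotation=[
    [0,0,0],
    [0,0,0],
    [0,0,0],
  ],
  grip=[12,12,12],
)

```text
time: 24.58
eef_pos: [0.5208, 0.0876, 0.0857]
tcp_rot: [0.744, 0.668, 0.0, 0.0]
contact_force: [0.1, -0.1, 0.4]
opening: 0.196
```

Call:
send_rows(
  translation=[
    [0,0,0.03],
    [0,0,0],
    [0,0,0],
  ],
  rotation=[
    [0,0,0],
    [0,0,0],
    [0,0,0],
  ],
  grip=[12,12,12],
)

```text
time: 24.95
eef_pos: [0.521, 0.0876, 0.0857]
tcp_rot: [0.744, 0.668, 0.0, 0.0]
contact_force: [-1.3, 0.3, 4.2]
opening: 0.199
```

Housing felt at 45 mm (about 5 N). Now easing clockwise in half-degree rows.

Call:
send_rows(
  translation=[
    [0.0127,0.0008,0],
    [0.0127,0.0008,0],
    [0.0127,0.0008,0],
    [0.0127,0.0008,0],
    [0,0,0],
  ],
  rotation=[
    [0,0,0.1],
    [0,0,0.1],
    [0,0,0.1],
    [0,0,0.1],
    [0,0,0],
  ],
  grip=[12,12,12,12,12],
)

```text
time: 25.58
eef_pos: [0.5211, 0.0884, 0.0856]
tcp_rot: [0.756, 0.655, -0.001, 0.001]
contact_force: [-1.5, -0.7, 6.0]
opening: 0.198
```

```bash
python3 st.py; cat > mk.py <<'E'
from pol import *
im,K,T=cam("wrist");show(im,K,T,(.5642,.0801))
E
python3 mk.py
```

```text
t 25.575 tcp [0.5211 0.0884 0.0856] yaw 81.83 F [-1.5 -0.7  6. ] M [-0.45  0.56  0.03] op 16.9
pin end [0.5208 0.0856 0.0449] r 0.0438 ang 172.82 zaxis [ 1.0e-04 -1.8e-03 -1.0e+00]
dips [(np.float64(29.5), 165.0), (np.float64(29.0), 152.0), (np.float64(30.0), 149.0), (np.float64(28.5), 103.0), (np.float64(30.5), 103.0), (np.float64(31.0), 39.0), (np.float64(28.0), 32.0), (np.float64(63.0), 2.0)]
```

Call:
send_rows(
  translation=[
    [0.0127,0.0008,0],
    [0.0127,0.0008,0],
    [0.0127,0.0008,0],
    [0.0127,0.0008,0],
    [0,0,0],
  ],
  rotation=[
    [0,0,0.1],
    [0,0,0.1],
    [0,0,0.1],
    [0,0,0.1],
    [0,0,0],
  ],
  grip=[12,12,12,12,12],
)

```text
time: 26.25
eef_pos: [0.5214, 0.0893, 0.0856]
tcp_rot: [0.767, 0.642, -0.001, 0.001]
contact_force: [-1.4, -4.2, 5.7]
opening: 0.195
```

```bash
python3 st.py;python3 mk.py
```

```text
t 26.25 tcp [0.5214 0.0893 0.0856] yaw 79.85 F [-1.4 -4.2  5.7] M [-0.9   0.58  0.01] op 16.7
pin end [0.5209 0.0864 0.0449] r 0.0438 ang 171.72 zaxis [-3.0e-04 -3.2e-03 -1.0e+00]
dips [(np.float64(29.0), 144.0), (np.float64(29.5), 134.0), (np.float64(28.5), 128.0), (np.float64(30.0), 96.0), (np.float64(28.0), 76.0), (np.float64(30.5), 44.0), (np.float64(27.5), 7.0), (np.float64(33.5), 2.0)]
```

Call:
send_rows(
  translation=[
    [0.0127,0.0008,0],
    [0.0127,0.0008,0],
    [0.0127,0.0008,0],
    [0.0127,0.0008,0],
    [0,0,0],
  ],
  rotation=[
    [0,0,0.1],
    [0,0,0.1],
    [0,0,0.1],
    [0,0,0.1],
    [0,0,0],
  ],
  grip=[12,12,12,12,12],
)

```text
time: 26.92
eef_pos: [0.5217, 0.0905, 0.0856]
tcp_rot: [0.778, 0.628, -0.001, 0.001]
contact_force: [-3.0, -4.4, 5.0]
opening: 0.195
```

```bash
python3 st.py;python3 mk.py
```

```text
t 26.925 tcp [0.5217 0.0905 0.0856] yaw 77.87 F [-3.  -4.4  5. ] M [-0.96  0.52  0.01] op 16.7
pin end [0.5211 0.0876 0.0449] r 0.0437 ang 170.11 zaxis [-5.0e-04 -3.9e-03 -1.0e+00]
dips [(np.float64(28.0), 149.0), (np.float64(27.5), 148.0), (np.float64(28.5), 123.0), (np.float64(27.0), 112.0), (np.float64(29.0), 72.0), (np.float64(26.5), 40.0), (np.float64(29.5), 25.0), (np.float64(159.5), 2.0)]
```

Call:
send_rows(
  translation=[
    [0.0127,-0.004,0],
    [0.0127,-0.003,0],
    [0.0127,0,0],
    [0.0127,0,0],
    [0,0,0],
  ],
  rotation=[
    [0,0,0.1],
    [0,0,0.1],
    [0,0,0.1],
    [0,0,0.1],
    [0,0,0],
  ],
  grip=[12,12,12,12,12],
)

```text
time: 27.6
eef_pos: [0.5221, 0.0921, 0.0856]
tcp_rot: [0.789, 0.615, -0.001, 0.002]
contact_force: [-2.3, -3.6, 5.2]
opening: 0.2
```

```bash
python3 st.py;python3 mk.py
```

```text
t 27.6 tcp [0.5221 0.0921 0.0856] yaw 75.86 F [-2.3 -3.6  5.2] M [-0.96  0.43  0.04] op 17.1
pin end [0.5214 0.0892 0.0449] r 0.0437 ang 167.95 zaxis [ 2.0e-04 -3.7e-03 -1.0e+00]
dips [(np.float64(25.5), 177.0), (np.float64(25.0), 170.0), (np.float64(26.0), 144.0), (np.float64(24.5), 119.0), (np.float64(26.5), 81.0), (np.float64(24.0), 34.0), (np.float64(27.0), 16.0), (np.float64(33.5), 3.0)]
```

Call:
send_rows(
  translation=[
    [0.0127,0,0],
    [0.0127,0,0],
    [0.0127,0,0],
    [0.0127,0,0],
    [0,0,0],
  ],
  rotation=[
    [0,0,0.1],
    [0,0,0.1],
    [0,0,0.1],
    [0,0,0.1],
    [0,0,0],
  ],
  grip=[12,12,12,12,12],
)

```text
time: 28.28
eef_pos: [0.5225, 0.0937, 0.0855]
tcp_rot: [0.799, 0.601, -0.001, 0.001]
contact_force: [-1.6, -4.2, 4.9]
opening: 0.196
```

```bash
python3 st.py;python3 mk.py
```

```text
t 28.275 tcp [0.5225 0.0937 0.0855] yaw 73.85 F [-1.6 -4.2  4.9] M [-0.95  0.42 -0.01] op 16.8
pin end [0.5217 0.0908 0.0448] r 0.0438 ang 165.8 zaxis [ 3.0e-04 -3.4e-03 -1.0e+00]
dips [(np.float64(23.0), 166.0), (np.float64(23.5), 161.0), (np.float64(22.5), 125.0), (np.float64(24.0), 122.0), (np.float64(24.5), 60.0), (np.float64(22.0), 43.0), (np.float64(28.0), 9.0), (np.float64(28.5), 8.0)]
```

Call:
send_rows(
  translation=[
    [0.0127,0,0],
    [0.0127,0,0],
    [0.0127,0,0],
    [0.0127,0,0],
    [0,0,0],
  ],
  rotation=[
    [0,0,0.1],
    [0,0,0.1],
    [0,0,0.1],
    [0,0,0.1],
    [0,0,0],
  ],
  grip=[12,12,12,12,12],
)

```text
time: 28.95
eef_pos: [0.5231, 0.0956, 0.0853]
tcp_rot: [0.81, 0.587, -0.0, 0.001]
contact_force: [-0.5, -4.6, 5.7]
opening: 0.199
```

```bash
python3 st.py;python3 mk.py
```

```text
t 28.95 tcp [0.5231 0.0956 0.0853] yaw 71.83 F [-0.5 -4.6  5.7] M [-1.08  0.38 -0.03] op 17.0
pin end [0.5222 0.0929 0.0446] r 0.0439 ang 163.07 zaxis [ 9.0e-04 -2.2e-03 -1.0e+00]
dips [(np.float64(20.5), 189.0), (np.float64(21.0), 179.0), (np.float64(20.0), 154.0), (np.float64(21.5), 128.0), (np.float64(19.5), 77.0), (np.float64(22.0), 45.0), (np.float64(105.5), 2.0), (np.float64(111.5), 2.0)]
```

Call:
send_rows(
  translation=[
    [0.0127,0,0],
    [0.0127,0,0],
    [0,0,0],
  ],
  rotation=[
    [0,0,0.1],
    [0,0,0.1],
    [0,0,0],
  ],
  grip=[12,12,12],
)

```text
time: 29.38
eef_pos: [0.5228, 0.0972, 0.0842]
tcp_rot: [0.815, 0.579, 0.0, 0.0]
contact_force: [1.2, -2.8, -0.5]
opening: 0.194
```

```bash
python3 st.py;python3 mk.py
```

```text
t 29.375 tcp [0.5228 0.0972 0.0842] yaw 70.8 F [ 1.2 -2.8 -0.5] M [-0.71 -0.15 -0.01] op 16.6
pin end [0.5219 0.0946 0.0435] r 0.0447 ang 161.07 zaxis [ 3.e-04 -2.e-04 -1.e+00]
dips [(np.float64(17.5), 203.0), (np.float64(18.0), 199.0), (np.float64(17.0), 161.0), (np.float64(18.5), 149.0), (np.float64(16.5), 80.0), (np.float64(19.0), 67.0), (np.float64(179.5), 8.0), (np.float64(179.0), 4.0)]
```

The pin dropped: z fell and the vertical force vanished, with the mark at about 17.7°. Seating it.

Call:
send_rows(
  translation=[
    [-0.01,0,0.03],
    [0,0,0.05],
    [0,0,0.05],
    [0,0,0],
    [0,0,0],
  ],
  rotation=[
    [0,0,0],
    [0,0,0],
    [0,0,0],
    [0,0,0],
    [0,0,0],
  ],
  grip=[12,12,12,12,12],
)

```text
time: 30.05
eef_pos: [0.5226, 0.097, 0.0805]
tcp_rot: [0.815, 0.579, 0.0, -0.0]
contact_force: [1.9, -3.0, -1.1]
opening: 0.198
```

```bash
python3 st.py
```

```text
t 30.05 tcp [0.5226 0.097  0.0805] yaw 70.78 F [ 1.9 -3.  -1.1] M [-0.62 -0.29  0.02] op 16.9
pin end [0.5217 0.0943 0.0398] r 0.0448 ang 161.47 zaxis [ 0.  0. -1.]
```

Call:
send_rows(
  translation=[
    [-0.01,0.01,0.05],
    [0,0,0.06],
    [0,0,0.06],
    [0,0,0.04],
    [0,0,0],
  ],
  rotation=[
    [0,0,0],
    [0,0,0],
    [0,0,0],
    [0,0,0],
    [0,0,0],
  ],
  grip=[12,12,12,12,12],
)

```text
time: 30.68
eef_pos: [0.5227, 0.0967, 0.0741]
tcp_rot: [0.815, 0.579, -0.0, -0.0]
contact_force: [0.2, -2.0, -1.0]
opening: 0.198
```

Call:
send_rows(
  translation=[
    [0,0,0.04],
    [0,0,0.03],
    [0,0,0],
    [0,0,0],
  ],
  rotation=[
    [0,0,0],
    [0,0,0],
    [0,0,0],
    [0,0,0],
  ],
  grip=[12,12,12,12],
)

```text
time: 31.18
eef_pos: [0.5228, 0.0966, 0.0722]
tcp_rot: [0.815, 0.579, -0.0, -0.0]
contact_force: [0.1, -1.5, -0.2]
opening: 0.195
```

```bash
python3 st.py
```

```text
t 31.175 tcp [0.5228 0.0966 0.0722] yaw 70.79 F [ 0.1 -1.5 -0.2] M [-0.44  0.02  0.01] op 16.7
pin end [0.5218 0.094  0.0315] r 0.0446 ang 161.83 zaxis [-2.e-04  1.e-04 -1.e+00]
```

Near home. Last millimetre down to feel the collar.

Call:
send_rows(
  translation=[
    [0,0,0.03],
    [0,0,0.02],
    [0,0,0],
    [0,0,0],
  ],
  rotation=[
    [0,0,0],
    [0,0,0],
    [0,0,0],
    [0,0,0],
  ],
  grip=[12,12,12,12],
)

```text
time: 31.68
eef_pos: [0.523, 0.0966, 0.0717]
tcp_rot: [0.815, 0.579, -0.0, -0.0]
contact_force: [-2.4, -1.9, 5.1]
opening: 0.196
```

```bash
python3 st.py
```

```text
t 31.675 tcp [0.523  0.0966 0.0717] yaw 70.79 F [-2.4 -1.9  5.1] M [-0.52  0.46  0.03] op 16.8
pin end [0.5221 0.094  0.031 ] r 0.0444 ang 161.76 zaxis [-2.e-04 -0.e+00 -1.e+00]
```

Home at 31.0 mm. Release and withdraw.

Call:
send_rows(
  translation=[
    [0,0,-0.02],
    [0,0,0],
    [0,0,0],
    [0,0,0],
    [0,0,0],
  ],
  rotation=[
    [0,0,0],
    [0,0,0],
    [0,0,0],
    [0,0,0],
    [0,0,0],
  ],
  grip=[20,24,32,40,40],
)

```text
time: 32.3
eef_pos: [0.5229, 0.0967, 0.0714]
tcp_rot: [0.815, 0.579, 0.0, -0.0]
contact_force: [0.3, -0.9, -0.0]
opening: 0.469
```

Call:
send_rows(
  translation=[
    [0,0,-0.2],
    [0,0,-0.5],
    [0,0,-0.9],
    [0,0,-0.9],
    [0,0,-0.9],
  ],
  rotation=[
    [0,0,0],
    [0,0,0],
    [0,0,0],
    [0,0,0],
    [0,0,0],
  ],
  grip=[40,40,40,40,40],
)

```text
time: 32.92
eef_pos: [0.5232, 0.0966, 0.1757]
tcp_rot: [0.815, 0.579, 0.001, 0.0]
contact_force: [-0.0, 0.1, 0.1]
opening: 0.465
```

Call:
send_rows(
  translation=[
    [-0.8,0,-0.5],
    [-0.8,0,-0.5],
    [0,0,0],
    [0,0,0],
  ],
  rotation=[
    [0,0,0],
    [0,0,0],
    [0,0,0],
    [0,0,0],
  ],
  grip=[40,40,40,40],
)

```text
time: 33.42
eef_pos: [0.5072, 0.0516, 0.2037]
tcp_rot: [0.815, 0.579, 0.0, 0.0]
contact_force: [-0.2, -0.0, 0.1]
opening: 0.468
```

```bash
python3 st.py; python3 mk.py; python3 - <<'E'
from h import *
im,K,T=cam("wrist");cv2.imwrite("pics/end.png",im);g=cv2.cvtColor(im,6)
C=np.array([.5642,.0801])
# expected pin (upright, home) features vs image
a=np.radians(161.8);h=C+.044*np.array([np.cos(a),np.sin(a)])
for z in(.065,.131):
    p=proj(K,T,(*h,z));print(z,p.round(1))
lo=proj(K,T,(*h,.131));hi=proj(K,T,(*h,.065))
for f in np.linspace(-.15,1.1,14):
    q=hi+(lo-hi)*f;n=np.array([-(lo-hi)[1],(lo-hi)[0]]);n/=np.linalg.norm(n)
    print(round(f,2),q.round(0),' '.join('%3d'%cv2.getRectSubPix(g,(1,1),tuple(map(float,q+n*k)))[0,0] for k in range(-30,31,3)))
E
```

```text
t 33.425 tcp [0.5072 0.0516 0.2037] yaw 70.77 F [-0.2 -0.   0.1] M [0.03 0.02 0.  ] op 40.0
pin end [0.5063 0.049  0.163 ] r 0.0658 ang -151.75 zaxis [ 6.e-04  4.e-04 -1.e+00]
dips [(np.float64(17.5), 154.0), (np.float64(18.0), 136.0), (np.float64(17.0), 120.0), (np.float64(18.5), 70.0), (np.float64(16.5), 67.0), (np.float64(16.0), 23.0), (np.float64(19.0), 7.0), (np.float64(169.5), 3.0)]
0.065 [278.7 138.8]
0.131 [279.  149.5]
-0.15 [279. 137.] 201 233 220 228 229 214 208 128 134 171 181 177 152  95 146 139 158 158 159 138  95
-0.05 [279. 138.] 231 250 238 248 248 222 209 118 165 194 195 194 179 124 139 138 159 159 161 138  96
0.04 [279. 139.] 244 255 252 255 255 243 214 125 186 203 208 206 190 156 133 139 159 160 160 143 112
0.14 [279. 140.] 247 255 255 255 255 254 232 142 198 213 221 219 197 175 134 136 159 158 157 161 152
0.23 [279. 141.] 250 255 255 255 255 255 249 165 209 224 227 224 210 178 142 135 159 156 160 178 194
0.33 [279. 142.] 253 255 255 255 255 255 252 187 220 228 229 225 220 184 154 133 159 157 157 181 211
0.43 [279. 143.] 255 255 255 255 255 255 253 192 224 229 228 223 224 199 164 134 157 159 158 181 215
0.52 [279. 144.] 255 255 255 255 255 255 254 198 230 228 227 222 224 212 169 132 160 157 156 184 215
0.62 [279. 145.] 255 255 255 255 255 255 253 202 231 227 227 223 224 220 167 133 157 159 153 184 211
0.72 [279. 146.] 255 255 255 255 255 255 253 205 229 226 227 223 224 222 160 138 158 158 157 187 212
0.81 [279. 147.] 255 255 255 255 255 255 253 212 229 227 226 223 224 208 160 140 158 159 157 190 213
0.91 [279. 148.] 255 255 255 255 255 255 253 215 229 227 225 223 221 187 156 144 156 158 157 193 211
1.0 [279. 150.] 255 255 255 255 255 255 254 214 230 227 225 224 221 173 150 147 158 153 157 194 213
1.1 [279. 151.] 255 255 255 255 255 255 255 215 230 228 224 222 222 168 149 144 157 152 156 197 214
```

```bash
python3 - <<'E'
import cv2;g=cv2.imread("pics/end.png",0)
for c in(273,277,281,285):print(c,' '.join(str(v) for v in g[110:190:2,c]))
for r in(150,156,160):print(r,' '.join(str(v) for v in g[r,256:304:2]))
E
python3 - <<'E'
import sys;sys.path.insert(0,'.')
from h import *
im,K,T=cam("wrist")
C=np.array([.5642,.0801]);a=np.radians(161.2);h=C+.044*np.array([np.cos(a),np.sin(a)])
t=np.linspace(0,2*np.pi,36)
for n,z,r in(("top",.131,.009),("collar",.065,.011)):
    P=np.array([proj(K,T,(h[0]+r*np.cos(k),h[1]+r*np.sin(k),z)) for k in t]);print(n,P.min(0).round(1),P.max(0).round(1))
im=None
E
```

```text
273 215 215 216 214 217 215 215 200 163 162 155 100 90 111 176 194 219 224 224 224 222 208 176 166 156 142 152 156 149 131 130 192 250 255 254 254 254 254 254 255
277 215 216 213 215 213 216 213 209 185 178 114 85 94 145 194 216 225 223 224 222 223 223 219 201 180 157 203 235 201 165 152 156 133 113 184 251 255 254 254 254
281 216 219 218 217 215 214 217 215 194 206 150 108 102 143 194 216 227 228 226 227 226 227 224 224 222 184 246 255 254 254 219 180 155 155 147 121 136 244 255 254
285 216 217 217 216 217 217 215 217 211 196 202 163 109 108 157 195 217 229 229 228 230 227 228 226 200 237 254 254 254 254 254 254 249 174 153 154 148 129 134 242
150 155 153 156 158 146 139 160 169 209 222 223 222 227 227 228 229 215 228 255 255 255 255 255 255
156 255 255 254 254 255 232 136 154 167 168 179 218 225 228 226 210 226 255 255 255 254 254 254 254
160 255 255 254 254 254 255 163 140 139 142 151 173 180 192 217 254 255 255 254 253 254 254 254 253
top [266.2 135.5] [292.4 162. ]
collar [266.3 125.2] [291.8 151.1]
```

The pin's grip-top disc is in the image where an upright, fully seated pin should be: rows 136–160 and columns 268–289, against a predicted 136–162 and 266–292. Handing in.

```bash
python3 -c "
from plant import ticket;print(ticket.sign_off())"
```

```text
the job is handed in; nothing more can be done
None
```

The pulley is timed and locked with the pin fully home, and I handed the job in at about 34 s of the 72 s allowed.

**What I did**
- I gripped the rim and turned it about 54.5° clockwise, then let it stand. The mark was about 0.3 mm from the pointer along the rim, with the pin still parked.
- I took the steel pin without a ball from the block and put it through the pulley hole. It stood on the housing at 45 mm.
- I eased the pulley about 12° further clockwise with about 5–6 N down until the pin dropped, then pressed it to its collar. The lower end was 31.0 mm above the table.
- I released it and backed off.

**Last checks**
- **Mark:** it reads 17.6° against the pointer's 30°, which is about 13 mm clockwise past it (limit 15.5 mm).
- **Pin:** the top of its grip appears within about 3 pixels of where an upright, seated pin would show it.
- **Forces:** the gripper is open and clear with about 0 N on the tool. The highest wrist-force reading at the end of a move with the pin in place was about 7 N.

**What disagreed**
- The real fingertips sat about 28 mm higher than the stated TCP, so my first rim grasps closed on air above it.
- The gripper opening read 16.7 mm on the 18 mm pin grip.
- The pin sat about 2.8 mm off the pad centre, which I corrected for.
- The 12-picture view limit was used up, so the final check was numeric only. I did not check the bystanders separately at the end.

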